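Fit the battery and set up the bench inspection viewer

ROBOT

A 7-joint arm with a two-finger parallel gripper is mounted at the origin on the work surface. World frame = base frame: x ahead of the robot, y to its left, z up, the work surface at z = 0. Lengths are in m, angles in rad, forces in N, time in s.
With the tool pointing down it reaches from about 0.425 to 0.875 m from the base axis. Payload 4.7 kg.
Tool frame: the origin (TCP) lies at the very end of the fingers, on their centre line; the grasp point (between the pads) lies 19 mm behind it; z points along the fingers, y is the line along which they close (so a half turn about z gives the same grasp; the last joint's range is limited). The gripper opens to 87 mm and grips with 3 to 60 N. Pads are 19 mm wide; open, the fingers measure 117 mm over their backs; the gripper's body (75 mm by 190 mm) begins 51 mm behind the grasp point.
Start: joints at [1.147, 0.321, -0.07, 1.45, 0.023, 1.371, -0.057], TCP at [0.276, -0.589, 0.223] pointing down, gripper open.
Joint ranges: [-2.86, 2.86], [-0.3, 2.09], [-1.38, 1.24], [0.06, 2.45], [-1.56, 4.7], [0.09, 2.05], [-2.69, 2.69]. Speed limits (rad/s): [2.57, 2.57, 3.14, 3.14, 3.14, 3.14, 3.14].

INTERFACE

Orientations are given as a unit quaternion [x, y, z, w].
In Python, from station import manip gives the robot as it stands.
- The arm moves only by the tool play_rows, never from a script. Its arguments are lists of equal length, an entry for each row: "linear": the shift along the tool's x, y, z in cm, a list of three; "turn": the turn about the tool's z in rad. In form: {"linear": [[x, y, z], ...], "turn": [turn, ...]}. A call has 1 to 20 rows; each row shifts and turns the commanded pose from where the row before left it, along the tool's axes as they then stand; what a row does not reach is not made up. A row lasts 1/10 s, in which the tool goes at most 50 mm and 8.59 degrees, less where a joint would pass 70% of its speed; a pose out of reach is approached as far as the arm can. A call is refused whole if a number of a shift passes 5 or a number of a turn 0.15, either way. A call with a gripper value outside its range is refused whole. "jaw" is the opening, from 0 (shut) to 1 (fully open), set as the call begins (left out, the last holds). The fingers move at their own pace and stop on an object; "force" is the grip in N (left out, the last holds). Time passes only in rows, so rows that do not move let the fingers close. It gives the time, the measured TCP pose, the force, the opening and the grip force at its end, in the units of the state.
- manip.sense(): the state, without advancing time (a new reading comes with each control period).
- manip.read_camera(name): name is "side" or "top"; returns the picture (384x512x3 uint8, red, green, blue); there is no depth.
- manip.calibration(name): a dict with "fx", "fy", "cx", "cy" (pixels), "dist_coeffs" ([k1, k2, p1, p2, k3] as OpenCV has them; the pictures are not rectified), "origin" and "rotation" of the camera in the world. Camera axes: x right, y up, looking along -z (the intrinsics and any distortion apply to the point x, -y, -z); pixel columns grow to the right and rows downward; lengths in m; the calibration is good to about 2 mm. A picture is of the moment at which its call begins. calibration takes no time and is no camera call.
- manip.hand_in(): hands the job in; it is judged then, once.
Trained networks look in the newest picture that a camera, given by its name, has taken for a name from the list of things; names that differ only in an ending like _2 or _b are one class to them, and where a whole thing is asked for, a point or a joint stands for the part that bears it (a point fixed in the world has none). Each returns a list of dicts, best first, with "conf" (0 to 1); they miss things now and then, are a little off and sometimes report something else, mostly with a low value. They report only what shows in the picture. A call takes as long as a camera call.
- manip.masks_of(camera, name): "pixels" (384x512 bool, what is visible of it) and "extent" ([left, top, width, height] in pixels, round what is visible of it).
- manip.spot_point(camera, name): "point" ([column, row] in pixels: a listed point, or the origin of a listed thing).
The state is a dict: "time_s": time; "q": joint angles; "joint_vel": joint speeds; "tau": joint torques, N m; "tcp_pos": TCP position; "tcp_rot": TCP orientation; "wrist_force": force on the tool from outside, world axes, zero at the start; "moment": the same for the moment, N m; "width": finger opening in m; "finger_force": force on a finger pad.
Only numpy, scipy, OpenCV 4.12 (cv2) and the standard library are available. Lean on these libraries where they do the work, as an engineer would, in place of code of your own. Each camera call takes 0.05 s, during which the arm holds its last target. There are 200 camera calls.

TASK

Get the inspection viewer ready for use: raise its display so that it stands open at about 100 degrees to the deck, and press the viewer's own battery pack down into the bay underneath until its top is flush with the deck. Leave everything else on the bench as it stands.

Things in the scene. Friction and masses are not known exactly. Their poses are not given: they have to be found in the camera images.
- viewer: Grey base of the inspection viewer, fixed to the bench, 160 (x) x 150 (y) x 45 mm high, display hinged along its rear (+x) edge. Origin: centre of its underside; x points from the front (handle side) to the hinge, y along the hinge, z up. A rectangular battery bay, 104 mm along x by 60 mm along y, is sunk in its flat top deck; the display covers it until raised.
- bay_mouth (a point): Centre of the bay's mouth, at deck level (45 mm above the bench, 10 mm in front of the base's centre); axes as the viewer's. The bay's aluminium floor starts 20 mm below the deck. It is stiff: pushed with over 12 N (2 N more per 15 mm/s) it sinks up to 10 mm, to a hard stop 30 mm below the deck, and stays where left. The pack's weight does not move it.
- display (a joint): Hinge of the display, rad: 0 = folded flat on the deck and covering the bay, growing as the handle end is raised, 1.57 = standing square to the deck, stop at 2.3. Starts 0.25 to 0.75. Stiff: it stays where it is left; moving it takes 5 to 8 N at the handle.
- display_hinge (a point): Middle of the hinge axis, 47 mm above the bench, 75 mm behind the base's centre. The axis runs along the viewer's y; the point's frame turns with the display. The panel is 150 mm wide, 14 mm thick (2 to 16 mm off the axis on its outer side) and reaches 140 mm from the hinge.
- display_handle (a point): Middle of the display's steel bar handle, a round bar 12 mm thick, 100 mm long along the viewer's y, on two arms 35 mm beyond the panel's free edge. 175 mm from the hinge along the panel, 9 mm off it on the outer side; folded flat it is in front (-x) of the base. It can be pinched from above at every angle and turns between the fingers.
- pack: The viewer's battery pack: flat black block 100 (x) x 56 (y) x 30 mm (z), 0.25 kg give or take 30 percent, with three small brass contacts at one end of its top and four grey lines at the other. Origin: centre of its underside; x along its length, z up. Starts lying flat on the bench, right side up; fits the bay either way round with 2 mm of play on each side.
- pack_top (a point): Centre of the pack's top face, 30 mm above its origin.
- small_pack: A battery of another tool: black block 66 x 44 x 40 mm, shorter and taller than the pack. Bystander. Origin under its centre.
- sanding_block: Wooden sanding block with a cork sole, 92 x 64 x 34 mm. Bystander. Origin under its centre.
- dye_jar: Amber jar, 56 mm across, 95 mm high, standing. Bystander. Origin under its centre.
- cleaner_bottle: White bottle, 60 mm across, 190 mm high, standing. Bystander. Origin under its centre.
- tape_roll: Orange tape roll lying flat, 90 mm across, 30 mm high. Bystander. Origin under its centre.
- wax_puck: Dark round puck, 36 mm across, 26 mm high, among the three blocks. Bystander. Origin under its centre.
- cream_pot: White ceramic pot, 70 mm across, 60 mm high, left of the viewer. Bystander. Origin under its centre.
- balm_tin: Small aluminium tin, 54 mm across, 42 mm high, standing near the front between the viewer and the blocks. Bystander. Origin under its centre.

How it is judged:
At the end, for the whole second after the job is handed in: The battery pack lies flat in the bay, right side up, its top level with the deck (no more than 2.5 mm proud or 3 mm sunk), and the display stands open at 90 to 110 degrees (joint 1.57 to 1.92 rad); the pack is at rest (x of pack_top in the frame of bay_mouth between -0.005 and 0.005 m and y of pack_top in the frame of bay_mouth between -0.005 and 0.005 m and z of pack_top in the frame of bay_mouth between -0.003 and 0.0025 m and angle between the z axis of pack and the z axis of viewer, either way round below 0.05 rad and angle between pack's own z axis and vertical below 0.1 rad and value of joint display between 1.57 and 1.92 rad and linear speed of pack below 0.02 m/s); the robot touches nothing.
It fails at once if a bystander is shifted by more than 30 mm (distance of any of small_pack, sanding_block, dye_jar, cleaner_bottle, tape_roll, wax_puck, cream_pot, balm_tin from where it was at the start of the episode above 0.03 m).
It fails at once if a jar, bottle or pot is tipped over (angle between any of dye_jar, cleaner_bottle, cream_pot's own z axis and vertical above 0.5 rad).
It also fails if it takes over 72 s, if anything falls off the work surface, if the arm or the gripper's body presses on something with over 40 N, if the wrist force passes 120 N, or if a joint passes its speed limit or range.

## Working session

There is one attempt and no reset: what is moved stays moved. The work goes in short steps, Python scripts to look and compute and a tool call to move; the robot and the scene stay as the last step left them, time stands still between calls to the robot, and variables do not carry over. Pictures are saved under pics/ and viewed, at most 10 in all, crops included, and the job is handed in when it is done.

Besides the shell and the picture viewer there is one more tool, called after "Emit:" as a command line: name --pt "numbers of a row" for each row, then --argument value for the rest. play_rows: Moves the arm, as the interface text tells. Its arguments: {"type":"object","properties":{"linear":{"type":"array"},"turn":{"type":"array"},"jaw":{"type":"number"},"force":{"type":"number"}},"required":["linear","turn"]}

```bash
ls; mkdir -p pics; cat > h.py <<'E'
import numpy as np, cv2
from station import manip
def cal(n):
    c=manip.calibration(n); K=np.array([[c["fx"],0,c["cx"]],[0,c["fy"],c["cy"]],[0,0,1.]])
    return K,np.array(c["dist_coeffs"],float),np.array(c["origin"]),np.array(c["rotation"]).reshape(3,3)
def ray(n,p):
    K,d,o,R=cal(n); u=cv2.undistortPoints(np.array(p,float).reshape(-1,1,2),K,d).reshape(-1,2)
    v=np.c_[u[:,0],-u[:,1],-np.ones(len(u))]@R.T
    return o,v/np.linalg.norm(v,axis=1)[:,None]
def atz(n,p,z):
    o,v=ray(n,p); return o+v*((z-o[2])/v[:,2])[:,None]
def proj(n,P):
    K,d,o,R=cal(n); q=(np.atleast_2d(P)-o)@R; q=q*[1,-1,-1]
    return cv2.projectPoints(q,np.zeros(3),np.zeros(3),K,d)[0].reshape(-1,2)
def tri(pa,pb):
    o1,v1=ray("side",pa);o2,v2=ray("top",pb);v1=v1[0];v2=v2[0]
    t=np.linalg.lstsq(np.c_[v1,-v2],o2-o1,rcond=None)[0]
    a=o1+v1*t[0];b=o2+v2*t[1];return (a+b)/2,np.linalg.norm(a-b)
E
python3 - <<'E'
from h import *
for n in("side","top"):
    c=manip.calibration(n);print(n,c["origin"],c["rotation"],c["fx"])
    im=manip.read_camera(n);cv2.imwrite(f"pics/{n}0.png",im[:,:,::-1])
    for k in ["viewer","bay_mouth","display_hinge","display_handle","pack","pack_top","small_pack","sanding_block","dye_jar","cleaner_bottle","tape_roll","wax_puck","cream_pot","balm_tin"]:
        print(k,[(np.round(s["point"],1).tolist(),round(s["conf"],2)) for s in manip.spot_point(n,k)[:3]])
s=manip.sense();print(s["tcp_pos"],s["tcp_rot"],s["time_s"],s["width"])
E
```

```text
pics
side [ 0.50587316 -0.76500067  0.91661046] [ 0.37211271 -0.00471494 -0.02941789  0.92770927] 436.8475423243598
viewer [([268.0, 187.1], 0.64)]
bay_mouth [([307.5, 236.6], 0.68), ([265.9, 180.5], 0.58)]
display_hinge [([292.6, 175.3], 0.72), ([238.2, 269.7], 0.66), ([269.1, 190.7], 0.19)]
display_handle [([238.6, 168.8], 0.95)]
pack []
pack_top [([304.9, 289.1], 0.6)]
small_pack [([241.8, 271.3], 0.81)]
sanding_block [([244.2, 347.9], 0.65), ([268.0, 303.7], 0.53)]
dye_jar [([308.6, 237.3], 0.59)]
cleaner_bottle [([350.0, 236.4], 0.96)]
tape_roll [([173.4, 323.4], 0.71)]
wax_puck [([172.1, 322.3], 0.64), ([265.4, 303.1], 0.6)]
cream_pot [([277.4, 126.6], 0.86)]
balm_tin []
top [0.32267076 0.04038473 1.08353195] [ 0.07464662 -0.0737749  -0.69973484  0.70665147] 369.5488368543803
viewer [([229.2, 184.5], 0.56)]
bay_mouth [([227.2, 185.5], 0.63), ([351.6, 198.8], 0.17)]
display_hinge [([224.4, 163.1], 0.71)]
display_handle [([230.7, 211.4], 0.72)]
pack [([349.8, 168.2], 0.85)]
pack_top [([347.6, 168.0], 0.69)]
small_pack [([319.0, 216.3], 0.76)]
sanding_block [([384.8, 221.0], 0.97)]
dye_jar [([289.2, 161.4], 0.96)]
cleaner_bottle [([292.8, 124.7], 0.78)]
tape_roll [([368.2, 272.2], 0.64), ([227.0, 183.9], 0.42)]
wax_puck [([349.9, 200.0], 0.72)]
cream_pot [([131.2, 172.0], 0.95)]
balm_tin [([282.0, 238.9], 0.76)]
[ 0.27556169 -0.58868563  0.22256322] [ 9.76130461e-01  2.17184998e-01 -1.51683053e-05  1.02570424e-05] 1.5 0.08679567127823744
```

```bash
sed -i 's/np.array(c\["rotation"\]).reshape(3,3)/Rotation.from_quat(c["rotation"]).as_matrix()/; 1a from scipy.spatial.transform import Rotation' h.py
python3 - <<'E'
from h import *
P={"handle":([238.6,168.8],[230.7,211.4]),"hinge":([292.6,175.3],[224.4,163.1]),"pack_top":([304.9,289.1],[347.6,168]),"small":([241.8,271.3],[319,216.3]),"sand":([244.2,347.9],[384.8,221]),"puck":([265.4,303.1],[349.9,200]),"pot":([277.4,126.6],[131.2,172]),"bottle":([350,236.4],[292.8,124.7]),"jar":([308.6,237.3],[289.2,161.4]),"tape":([173.4,323.4],[368.2,272.2]),"bay":([265.9,180.5],[227.2,185.5])}
for k,(a,b) in P.items():
    p,e=tri(a,b);print(k,p.round(3),e.round(4))
print("tin",atz("top",[[282,238.9]],0))
for n in("side","top"):
    im=cv2.imread(f"pics/{n}0.png");cv2.imwrite(f"pics/{n}0b.png",cv2.resize(im,(800,600),interpolation=cv2.INTER_CUBIC))
E
```

```text
handle [0.475 0.107 0.103] 0.0059
hinge [0.627 0.133 0.042] 0.0065
pack_top [ 0.619 -0.233  0.027] 0.0048
small [ 0.475 -0.15  -0.007] 0.0015
sand [ 0.47  -0.348 -0.014] 0.0105
puck [ 0.527 -0.244 -0.006] 0.0021
pot [ 0.608  0.422 -0.003] 0.0037
bottle [ 0.76  -0.073  0.01 ] 0.0024
jar [ 0.649 -0.061 -0.001] 0.0105
tape [ 0.315 -0.287  0.001] 0.0022
bay [0.555 0.122 0.04 ] 0.0047
tin [[ 0.40766447 -0.03838638  0.        ]]
```

View pics/side0b.png

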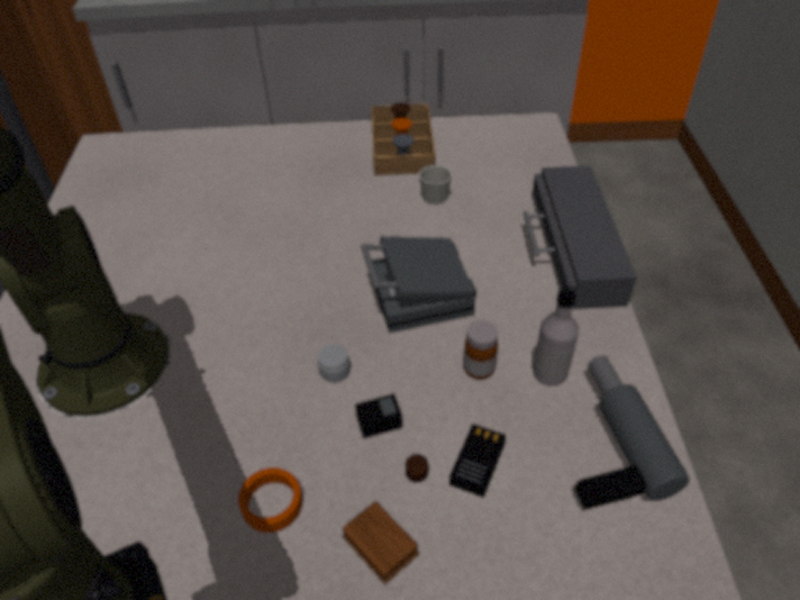

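View pics/top0b.png

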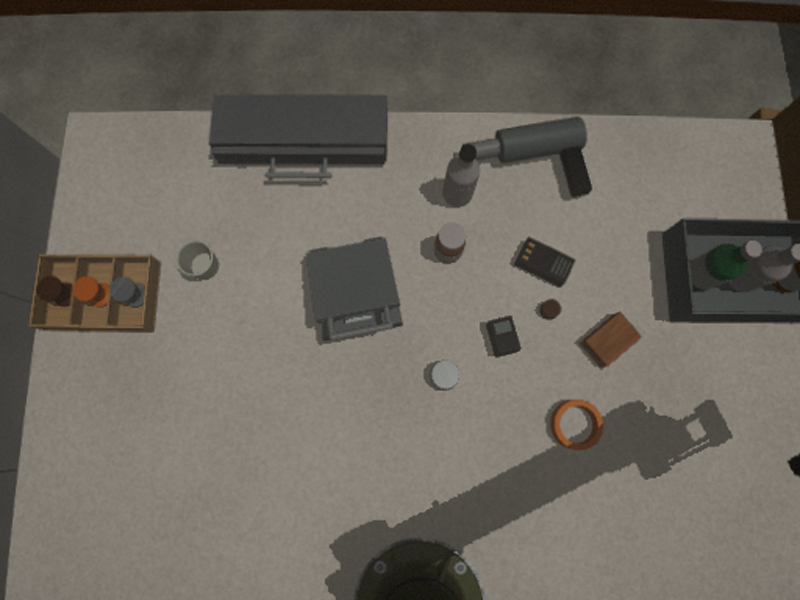

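Side view: viewer at about (430,275) with its handle at (375,265), and the pack with brass contacts at (478,460). Top view: viewer centred at (352,290), yawed slightly, handle at (360,330); pack at (545,262), jar (450,240), puck (551,309). I'll now fit the poses to the silhouettes.

```bash
cat > fit.py <<'E'
from h import *
from scipy.optimize import minimize
def box(x,y,z): return np.array([[a,b,c] for a in x for b in y for c in z],float)
def viewer_parts(p):
    x,y,yaw,th=p; R=Rotation.from_euler("z",yaw).as_matrix()
    H=np.array([.075,0,.047]); Rd=Rotation.from_euler("y",th).as_matrix() # raise -x end: +rot about y
    base=box([-.08,.08],[-.075,.075],[0,.045])
    pan=box([-.14,0],[-.075,.075],[.002,.016])@Rd.T+H
    han=box([-.181,-.169],[-.05,.05],[.003,.015])@Rd.T+H
    a1=box([-.175,-.14],[.042,.05],[.005,.013])@Rd.T+H
    a2=box([-.175,-.14],[-.05,-.042],[.005,.013])@Rd.T+H
    return [q@R.T+[x,y,0] for q in(base,pan,han,a1,a2)]
def pack_parts(p,z=0,s=(.05,.028,.03)):
    x,y,yaw=p; R=Rotation.from_euler("z",yaw).as_matrix()
    return [box([-s[0],s[0]],[-s[1],s[1]],[0,s[2]])@R.T+[x,y,z]]
S=4
def render(n,parts):
    m=np.zeros((384*S,512*S),np.uint8)
    for q in parts:
        h=cv2.convexHull(((proj(n,q)+.5)*S).astype(np.float32)); cv2.fillConvexPoly(m,np.round(h).astype(np.int32),1)
    return cv2.resize(m.astype(np.float32),(512,384),interpolation=cv2.INTER_AREA)
def fit(masks,parts,p0,step):
    cost=lambda p:sum(np.abs(render(n,parts(p))-m).sum()/m.sum() for n,m in masks.items())
    p0=np.array(p0,float)
    for k in range(3):
        sim=np.vstack([p0,p0+np.diag(step)/(1+k)*(-1)**k]); r=minimize(cost,p0,method="Nelder-Mead",options=dict(initial_simplex=sim,maxiter=150)); p0=r.x
    return r.x,r.fun
def mask(n,k):
    l=manip.masks_of(n,k); return l[0]["pixels"].astype(np.float32) if l else None
E
cat > look.py <<'E'
from fit import *
V={};P={}
for n in("side","top"):
    manip.read_camera(n)
    for D,k in((V,"viewer"),(P,"pack")):
        l=manip.masks_of(n,k); print(n,k,[(round(a["conf"],2),a["extent"],int(a["pixels"].sum())) for a in l])
        if l: D[n]=l[0]["pixels"].astype(np.float32)
np.savez("m.npz",**{"V"+n:m for n,m in V.items()},**{"P"+n:m for n,m in P.items()})
v0=[.553,.12,.17,.35]
for M in [V]+[{n:V[n]} for n in V]: print("viewer",fit(M,viewer_parts,v0,[.01,.01,.05,.1]))
for M in [P]+[{n:P[n]} for n in P]: print("pack",fit(M,pack_parts,[.615,-.233,1.0],[.01,.01,.3]))
for M in [P]+[{n:P[n]} for n in P]: print("pack",fit(M,pack_parts,[.615,-.233,-2.0],[.01,.01,.3]))
E
python3 look.py
```

```text
side viewer [(0.71, [232.9, 151.0, 71.5, 64.6], 3331), (0.26, [234.0, 152.7, 72.1, 37.7], 2025)]
side pack [(0.57, [283.2, 271.9, 42.8, 49.6], 1143)]
top viewer [(0.87, [194.5, 147.8, 63.6, 71.1], 3179)]
top pack [(0.86, [333.4, 154.4, 32.1, 27.9], 648)]
viewer (array([0.56130374, 0.12548358, 0.20621927, 0.27350645]), np.float64(0.06174053996801376))Traceback (most recent call last):
  File "look.py", line 10, in <module>
    for M in [V]+[{n:V[n]} for n in V]: print("viewer",fit(M,viewer_parts,v0,[.01,.01,.05,.1]))
                                                       ~~~^^^^^^^^^^^^^^^^^^^^^^^^^^^^^^^^^^^^
  File "fit.py", line 26, in fit
    sim=np.vstack([p0,p0+np.diag(step)/(1+k)*(-1)**k]); r=minimize(cost,p0,method="Nelder-Mead",options=dict(initial_simplex=sim,maxiter=150)); p0=r.x
                                                          ~~~~~~~~^^^^^^^^^^^^^^^^^^^^^^^^^^^^^^^^^^^^^^^^^^^^^^^^^^^^^^^^^^^^^^^^^^^^^^^^^^^^
    res = _minimize_neldermead(fun, x0, args, callback, bounds=bounds,
                               **options)
    fxcc = func(xcc)
    fx = function(np.c
[... 199 characters left out ...]
^^^^^^^^^^^^^^^^^^^^^^^^^^^^^^^^^^^^^^^^^^^^^^^^^^^^
  File "fit.py", line 23, in <genexpr>
    cost=lambda p:sum(np.abs(render(n,parts(p))-m).sum()/m.sum() for n,m in masks.items())
                             ~~~~~~^^^^^^^^^^^^
  File "fit.py", line 20, in render
    h=cv2.convexHull(((proj(n,q)+.5)*S).astype(np.float32)); cv2.fillConvexPoly(m,np.round(h).astype(np.int32),1)
                       ~~~~^^^^^
  File "h.py", line 14, in proj
    K,d,o,R=cal(n); q=(np.atleast_2d(P)-o)@R; q=q*[1,-1,-1]
            ~~~^^^
  File "h.py", line 5, in cal
    c=manip.calibration(n); K=np.array([[c["fx"],0,c["cx"]],[0,c["fy"],c["cy"]],[0,0,1.]])
ValueError: time passes only in moves, steps and waits
```

```bash
sed -i 's/^def cal(n)/from functools import cache\n@cache\ndef cal(n)/' h.py; time python3 look.py
```

```text
side viewer [(0.75, [229.1, 151.8, 74.2, 63.8], 3263), (0.64, [232.0, 149.2, 71.7, 39.8], 2134)]
side pack [(0.57, [283.4, 271.9, 39.1, 46.9], 1064)]
top viewer [(0.81, [198.0, 149.8, 59.5, 66.4], 3188), (0.44, [113.8, 153.9, 26.1, 26.1], 515)]
top pack [(0.95, [332.2, 152.1, 34.2, 32.7], 705)]
viewer (array([0.56140069, 0.12551326, 0.20452283, 0.2724116 ]), np.float64(0.09360035508871078))
viewer (array([0.56075641, 0.12593764, 0.21107437, 0.24634541]), np.float64(0.0532676987349987))
viewer (array([0.56073252, 0.12556921, 0.21540964, 0.30439215]), np.float64(0.02930912747979164))
pack (array([ 0.62237596, -0.23769777,  1.10309964]), np.float64(0.15304958820343018))
pack (array([ 0.62178366, -0.23683763,  1.1049518 ]), np.float64(0.08000469952821732))
pack (array([ 0.62310594, -0.23810528,  1.11334159]), np.float64(0.06453900784254074))
pack (array([ 0.6220906 , -0.23734643, -2.03053872]), np.float64(0.153652161359787))
pack (array([ 0.62181467, -0.23687016, -2.0406203 ]), np.float64(0.08029840141534805))
pack (array([ 0.62289904, -0.23796128, -2.02927077]), np.float64(0.06179077923297882))
real	0m14.224s
user	0m21.331s
sys	0m9.759s
```

Emit:
play_rows --pt "4.2 -0.95 0" --pt "4.2 -0.95 0" --pt "4.2 -0.95 0" --pt "4.2 -0.95 0" --pt "4.2 -0.95 0" --pt "4.2 -0.95 0" --pt "4.2 -0.95 0" --pt "4.2 -0.95 0" --pt "4.2 -0.95 0" --pt "4.2 -0.95 0" --pt "3.5 -0.95 0" --pt "3.5 -0.95 0" --pt "3.5 -0.95 0" --pt "3.5 -0.95 0" --pt "3.5 -0.95 0" --pt "3.5 -0.95 0" --pt "3.5 -0.95 0" --pt "3.5 -0.95 0" --pt "3.5 -0.95 0" --pt "3.5 -0.95 0" --turn '[-0.067,-0.067,-0.067,-0.067,-0.067,-0.067,-0.067,-0.067,-0.067,-0.067,-0.067,-0.067,-0.067,-0.067,-0.067,-0.067,-0.067,-0.067,-0.067,-0.067]' --jaw 0.3 --force 30

```text
time_s: 4.1
tcp_pos: [0.4801, 0.1135, 0.2227]
tcp_rot: [0.629, 0.777, 0.0, 0.0]
wrist_force: [0.5, 0.1, 1.1]
width: 0.0261
finger_force: 0.0
```

```bash
cat > d.py <<'E'
# d.py x y z phi : shift in tool axes (cm) and turn to a target, from the present pose
import sys; from h import *
t=[float(a) for a in sys.argv[1:]]
s=manip.sense();R=Rotation.from_quat(s["tcp_rot"]).as_matrix()
phi=np.arctan2(R[1,0],R[0,0])
turn=-(((t[3]-phi)+np.pi)%(2*np.pi)-np.pi)
print("t",round(s["time_s"],2),"pos",np.round(s["tcp_pos"],4),"phi",phi.round(4),"zax",R[:,2].round(3),"w",round(s["width"],4),"F",np.round(s["wrist_force"],1),"q",np.round(s["q"],2))
print("shift cm (tool axes now)",(R.T@(np.array(t[:3])-s["tcp_pos"])*100).round(2),"turn",turn.round(3))
E
python3 d.py .4721 .1068 .185 1.78
```

```text
t 4.1 pos [0.4801 0.1135 0.2227] phi 1.7808 zax [ 0.001 -0.    -1.   ] w 0.0261 F [0.5 0.1 1.1] q [ 0.43  0.01 -0.71  1.81  0.01  1.32 -0.08]
shift cm (tool axes now) [-0.49 -0.92  3.77] turn 0.001
```

Emit:
play_rows --pt "-0.25 -0.4 3" --pt "-0.25 -0.5 3" --pt "0 0 3" --pt "0 0 0" --turn '[0,0,0,0]'

```text
time_s: 4.5
tcp_pos: [0.4697, 0.1045, 0.1292]
tcp_rot: [0.63, 0.776, -0.003, -0.002]
wrist_force: [0.1, -1.0, -0.1]
width: 0.0263
finger_force: 0.0
```

```bash
python3 d.py .4721 .1068 .088 1.78; python3 - <<'E'
from h import *
o=[]
for n in("side","top"):
    im=manip.read_camera(n)[:,:,::-1].copy()
    c=proj(n,[.4721,.1068,.103])[0].astype(int);print(c,proj(n,manip.sense()["tcp_pos"]))
    o.append(cv2.resize(im[c[1]-50:c[1]+50,c[0]-65:c[0]+65],(390*1,300)))
cv2.imwrite("pics/a.png",np.hstack(o))
E
```

```text
t 4.5 pos [0.4697 0.1045 0.1292] phi 1.7781 zax [-0.007 -0.001 -1.   ] w 0.0263 F [ 0.1 -1.  -0.1] q [ 0.42  0.08 -0.72  1.95  0.06  1.14 -0.11]
shift cm (tool axes now) [0.17 0.31 4.12] turn -0.002
[236 169] [[235.76388366 161.77353482]]
[230 211] [[230.29515415 209.18838374]]
```

View pics/a.png

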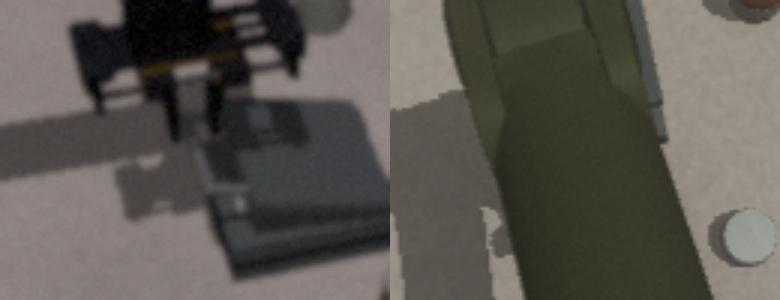

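The left (side-camera) crop shows the two finger tips at about (175,135) and (213,135) straddling the handle bar line at about (200,150). The arm hides the top view. I'll descend and close.

Emit:
play_rows --pt "0.2 0.3 0.5" --pt "0 0 0.9" --pt "0 0 0.9" --pt "0 0 0.9" --pt "0 0 0.9" --pt "0 0 0" --turn '[0,0,0,0,0,0]'

```text
time_s: 5.2
tcp_pos: [0.4741, 0.1076, 0.0899]
tcp_rot: [0.63, 0.776, -0.001, -0.001]
wrist_force: [0.0, 0.8, -0.3]
width: 0.0261
finger_force: 0.0
```

Emit:
play_rows --pt "0 0 0" --pt "0 0 0" --pt "0 0 0" --pt "0 0 0" --pt "0 0 0" --turn '[0,0,0,0,0]' --jaw 0 --force 30

```text
time_s: 5.7
tcp_pos: [0.4711, 0.107, 0.0909]
tcp_rot: [0.63, 0.776, -0.004, -0.003]
wrist_force: [-10.4, -2.4, 6.4]
width: 0.0108
finger_force: 30.0
```

```bash
python3 d.py .4721 .1068 .088 1.78
```

```text
t 5.7 pos [0.4711 0.107  0.0909] phi 1.7779 zax [-0.009 -0.003 -1.   ] w 0.0108 F [-10.4  -2.4   6.4] q [ 0.4   0.14 -0.72  1.98  0.1   1.07 -0.15]
shift cm (tool axes now) [-0.04  0.09  0.29] turn -0.002
```

```bash
python3 -c "
import numpy as np
t=.275+.05*np.arange(31);x=(-.175*np.cos(t)+.009*np.sin(t))*100;z=(.175*np.sin(t)+.009*np.cos(t))*100
print([[0,round(a,2),round(-b,2)] for a,b in zip(np.diff(x),np.diff(z))])"
```

```text
[[0, np.float64(0.3), np.float64(-0.82)], [0, np.float64(0.34), np.float64(-0.81)], [0, np.float64(0.38), np.float64(-0.79)], [0, np.float64(0.42), np.float64(-0.77)], [0, np.float64(0.46), np.float64(-0.75)], [0, np.float64(0.5), np.float64(-0.72)], [0, np.float64(0.53), np.float64(-0.7)], [0, np.float64(0.57), np.float64(-0.67)], [0, np.float64(0.6), np.float64(-0.64)], [0, np.float64(0.63), np.float64(-0.61)], [0, np.float64(0.66), np.float64(-0.58)], [0, np.float64(0.69), np.float64(-0.54)], [0, np.float64(0.71), np.float64(-0.51)], [0, np.float64(0.74), np.float64(-0.47)], [0, np.float64(0.76), np.float64(-0.43)], [0, np.float64(0.78), np.float64(-0.4)], [0, np.float64(0.8), np.float64(-0.36)], [0, np.float64(0.82), np.float64(-0.32)], [0, np.float64(0.83), np.float64(-0.28)], [0, np.float64(0.84), np.float64(-0.23)], [0, np.float64(0.86), np.float64(-0.19)], [0, np.float64(0.86), np.float64(-0.15)], [0, np.float64(0.87), np.float64(-0.1)], [0, np.float64(0.87), np.float64(-0.06)], [0, np.float64(0.88), np.float64(-0.02)], [0, np.float64(0.88), np.float64(0.03)], [0, np.float64(0.87), np.float64(0.07)], [0, np.float64(0.87), np.float64(0.11)], [0, np.float64(0.86), np.float64(0.16)], [0, np.float64(0.85), np.float64(0.2)]]
```

Emit:
play_rows --pt "0 0.1 -0.82" --pt "0 0.2 -0.81" --pt "0 0.36 -0.79" --pt "0 0.42 -0.77" --pt "0 0.46 -0.75" --pt "0 0.5 -0.72" --pt "0 0.53 -0.7" --pt "0 0.57 -0.67" --pt "0 0.6 -0.64" --pt "0 0.63 -0.61" --turn '[0,0,0,0,0,0,0,0,0,0]'

```text
time_s: 6.7
tcp_pos: [0.5147, 0.1162, 0.1649]
tcp_rot: [0.63, 0.776, -0.004, -0.003]
wrist_force: [-14.5, -3.5, 5.5]
width: 0.0109
finger_force: 30.0
```

```bash
python3 d.py .5165 .1163 .160 1.78
```

```text
t 6.7 pos [0.5147 0.1162 0.1649] phi 1.7778 zax [-0.009 -0.003 -1.   ] w 0.0109 F [-14.5  -3.5   5.5] q [ 0.39  0.16 -0.72  1.8   0.11  1.23 -0.15]
shift cm (tool axes now) [-0.02  0.18  0.49] turn -0.002
```

Emit:
play_rows --pt "0 0.66 -0.58" --pt "0 0.69 -0.54" --pt "0 0.71 -0.51" --pt "0 0.74 -0.47" --pt "0 0.76 -0.43" --pt "0 0.78 -0.4" --pt "0 0.8 -0.36" --pt "0 0.82 -0.32" --pt "0 0.83 -0.28" --pt "0 0.84 -0.23" --pt "0 0.86 -0.19" --pt "0 0.86 -0.15" --pt "0 0.87 -0.1" --pt "0 0.87 -0.06" --pt "0 0.88 -0.02" --pt "0 0.88 0.03" --pt "0 0.87 0.07" --pt "0 0.87 0.11" --pt "0 0.86 0.16" --pt "0 0 0" --turn '[0,0,0,0,0,0,0,0,0,0,0,0,0,0,0,0,0,0,0,0]'

```text
time_s: 8.7
tcp_pos: [0.6718, 0.1487, 0.2095]
tcp_rot: [0.631, 0.776, 0.002, 0.001]
wrist_force: [-0.9, -0.6, 3.7]
width: 0.0108
finger_force: 30.0
```

```bash
python3 d.py .6727 .1494 .206 1.78
```

```text
t 8.7 pos [0.6718 0.1487 0.2095] phi 1.7766 zax [ 0.005  0.001 -1.   ] w 0.0108 F [-0.9 -0.6  3.7] q [ 0.21  0.48 -0.67  1.35  0.3   1.4  -0.24]
shift cm (tool axes now) [0.05 0.1  0.35] turn -0.003
```

Emit:
play_rows --pt "0 0 0" --pt "0 0 0" --pt "0 0 -1" --pt "0 0 -2" --pt "0 0 -2" --pt "0 0 -2" --turn '[0,0,0,0,0,0]' --jaw 0.3

```text
time_s: 9.3
tcp_pos: [0.6694, 0.1487, 0.2787]
tcp_rot: [0.63, 0.776, 0.0, 0.0]
wrist_force: [0.7, -0.2, -0.2]
width: 0.0262
finger_force: 0.0
```

```bash
python3 d.py .6223 -.2375 .15 1.107
```

```text
t 9.3 pos [0.6694 0.1487 0.2787] phi 1.7778 zax [ 0.001  0.    -1.   ] w 0.0262 F [ 0.7 -0.2 -0.2] q [ 0.2   0.46 -0.68  1.24  0.28  1.53 -0.23]
shift cm (tool axes now) [-36.82 -12.56  12.86] turn 0.671
```

Emit:
play_rows --pt "-3.68 -1.25 0" --pt "-3.68 -1.25 0" --pt "-3.68 -1.25 0" --pt "-3.68 -1.25 0" --pt "-3.68 -1.25 0" --pt "-3.68 -1.25 0" --pt "-3.68 -1.25 0" --pt "-3.68 -1.25 0" --pt "-3.68 -1.25 0" --pt "-3.68 -1.25 0" --pt "0 0 2" --pt "0 0 2" --pt "0 0 2" --pt "0 0 2" --pt "0 0 2" --pt "0 0 2" --pt "0 0 0" --turn '[0,0,0,0,0,0,0,0,0,0,0.112,0.112,0.112,0.112,0.112,0.112,0]' --jaw 1

```text
time_s: 11.0
tcp_pos: [0.6209, -0.2369, 0.1547]
tcp_rot: [0.851, 0.525, -0.002, -0.002]
wrist_force: [-0.1, 0.2, -0.6]
width: 0.0871
finger_force: 0.0
```

```bash
python3 d.py .6223 -.2375 .022 1.107; cat > lv.py <<'E'
from fit import *
V={}
for n in("side","top"):
    im=manip.read_camera(n);cv2.imwrite(f"pics/v_{n}.png",im[:,:,::-1])
    l=manip.masks_of(n,"viewer"); print(n,[(round(a["conf"],2),a["extent"],int(a["pixels"].sum())) for a in l])
    V[n]=l[0]["pixels"].astype(np.float32)
    print([(n,k,[(np.round(s["point"],1).tolist(),round(s["conf"],2)) for s in manip.spot_point(n,k)[:2]]) for k in("bay_mouth","display_handle","pack_top")])
for M in [V]+[{n:V[n]} for n in V]: print("viewer",fit(M,viewer_parts,[.561,.1257,.209,1.74],[.01,.01,.05,.1]))
print({n:proj(n,[.5512,.1236,.045]) for n in V})
E
python3 lv.py
```

```text
t 11.0 pos [ 0.6209 -0.2369  0.1547] phi 1.1056 zax [-0.004  0.001 -1.   ] w 0.0871 F [-0.1  0.2 -0.6] q [ 0.66  0.43 -0.44  1.48  0.18  1.28 -0.27]
shift cm (tool axes now) [ 0.02  0.21 13.27] turn -0.001
side [(0.77, [235.4, 145.2, 60.6, 70.3], 2630), (0.47, [288.7, 146.9, 14.7, 26.3], 203)]
[('side', 'bay_mouth', [([267.5, 177.9], 0.68)]), ('side', 'display_handle', []), ('side', 'pack_top', [([305.8, 291.5], 0.69), ([212.2, 235.5], 0.44)])]
top [(0.69, [368.5, 204.1, 27.9, 29.3], 520), (0.61, [187.8, 116.0, 69.4, 103.7], 4907)]
[('top', 'bay_mouth', [([225.5, 186.4], 0.57)]), ('top', 'display_handle', [([215.7, 124.1], 0.72), ([348.0, 165.2], 0.16)]), ('top', 'pack_top', [([345.9, 167.5], 0.82), ([288.1, 160.4], 0.46)])]
viewer (array([0.56071484, 0.12906017, 0.31350685, 1.24659283]), np.float64(7.528450012207031))
viewer (array([0.55996198, 0.12795734, 0.21000504, 1.22174124]), np.float64(0.29127851128578186))
viewer (array([0.57499529, 0.13434938, 0.29833514, 1.22734054]), np.float64(7.136538505554199))
{'side': array([[265.46261772, 178.5552688 ]]), 'top': array([[226.60594853, 187.02689382]])}
```

```bash
python3 - <<'E'
from h import *
o=[]
for n,(c,r) in {"side":(270,175),"top":(225,165)}.items():
    im=cv2.imread(f"pics/v_{n}.png")
    o.append(cv2.resize(im[r-70:r+70,c-50:c+50],(400,560),interpolation=cv2.INTER_CUBIC))
cv2.imwrite("pics/b.png",np.hstack(o))
E
```

```text
(no output)
```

View pics/b.png

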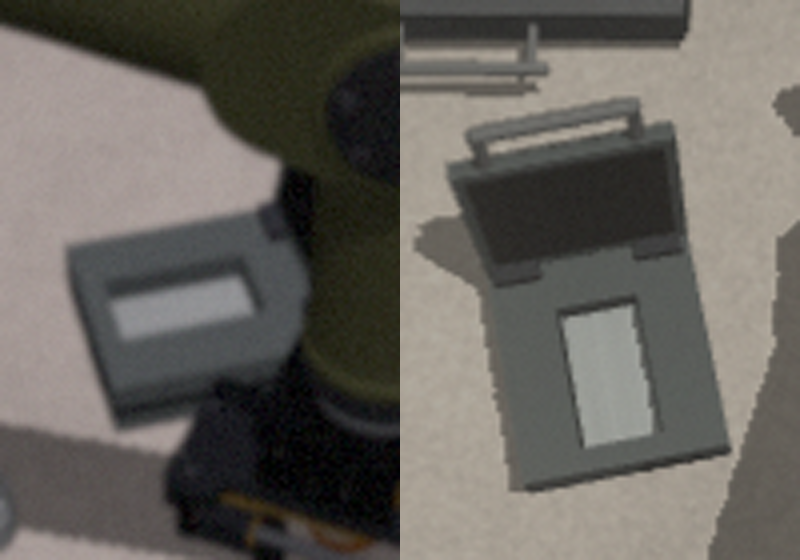

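```bash
cat > bay.py <<'E'
from fit import *
def quad(n,p,z,hx=.052,hy=.03):
    R=Rotation.from_euler("z",p[2]).as_matrix(); q=np.array([[hx,hy,0],[-hx,hy,0],[-hx,-hy,0],[hx,-hy,0]])@R.T+[p[0],p[1],z]
    return render(n,[q])
def bayr(n,p): return np.minimum(quad(n,p,.045),quad(n,p,.025))
M={}
for n,(c,r) in {"side":(265,178),"top":(227,187)}.items():
    g=cv2.imread(f"pics/v_{n}.png",0).astype(np.float32); w=np.zeros_like(g); w[r-20:r+20,c-25:c+25]=1
    b=np.where(w>0,g,0); hi=np.percentile(b[bayr(n,[.5512,.1236,.209])>.95],60); lo=np.percentile(b[(w>0)],25)
    ring=(w>0)
    M[n]=np.clip((b-lo)/(hi-lo),0,1); M[n][M[n]<.35]=0
    # keep only component at centre
    k,lab=cv2.connectedComponents((M[n]>0).astype(np.uint8)); M[n][lab!=lab[r,c]]=0
    print(n,lo,hi,M[n].sum(),bayr(n,[.5512,.1236,.209]).sum())
def fitb(Ms):
    cost=lambda p:sum(np.abs(bayr(n,p)-m).sum()/m.sum() for n,m in Ms.items())
    p=np.array([.5512,.1236,.209])
    for k in range(3): 
        r=minimize(cost,p,method="Nelder-Mead",options=dict(initial_simplex=np.vstack([p,p+np.diag([.004,.004,.04])*(-1)**k])));p=r.x
    return r.x.round(4),round(r.fun,3)
for Q in (M,{"side":M["side"]},{"top":M["top"]}): print("bay",fitb(Q))
im=manip.read_camera("top"); l=[a for a in manip.masks_of("top","viewer") if a["extent"][0]<200 and a["pixels"].sum()>3000]
if l:
    r=fit({"top":l[0]["pixels"].astype(np.float32)},viewer_parts,[.561,.1257,.209,1.74],[.01,.01,.05,-.1]); p=r[0]
    print(r,"bay",p[0]-.01*np.cos(p[2]),p[1]-.01*np.sin(p[2]))
E
python3 bay.py
```

```text
side 79.0 143.0 303.40625 355.125
top 91.0 154.0 552.92065 693.8125
bay (array([0.5504, 0.1233, 0.2161]), np.float64(0.407))
bay (array([0.5499, 0.1227, 0.2266]), np.float64(0.153))
bay (array([0.5492, 0.1256, 0.2291]), np.float64(0.246))
(array([0.56358253, 0.1265378 , 0.20278846, 1.71070552]), np.float64(0.056376274675130844)) bay 0.5537874453229229 0.1245237830703893
```

The left (side) crop shows the open bay at about (185,300), partly covered by the arm on the right. The right (top) crop shows the display standing up with its handle at (555,120), and the bay floor is bright at about (610,375). Next is the pack grasp.

Emit:
play_rows --pt "0 0.2 2" --pt "0 0 2" --pt "0 0 2" --pt "0 0 2" --pt "0 0 2" --pt "0 0 1.2" --pt "0 0 1" --pt "0 0 0.5" --pt "0 0 0.5" --pt "0 0 0" --turn '[0,0,0,0,0,0,0,0,0,0]'

```text
time_s: 12.6
tcp_pos: [0.6244, -0.2382, 0.0249]
tcp_rot: [0.851, 0.525, -0.0, 0.0]
wrist_force: [0.3, 0.5, -0.3]
width: 0.0873
finger_force: 0.0
```

```bash
python3 d.py .6223 -.2375 .022 1.107
```

```text
t 12.6 pos [ 0.6244 -0.2382  0.0249] phi 1.1058 zax [-0. -0. -1.] w 0.0873 F [ 0.3  0.5 -0.3] q [ 0.64  0.55 -0.41  1.59  0.24  1.06 -0.31]
shift cm (tool axes now) [-0.03 -0.22  0.29] turn -0.001
```

Emit:
play_rows --pt "0 -0.2 0.3" --pt "0 0 0" --pt "0 0 0" --turn '[0,0,0]'

```text
time_s: 12.9
tcp_pos: [0.6227, -0.2373, 0.0224]
tcp_rot: [0.851, 0.525, 0.0, 0.0]
wrist_force: [0.5, -0.4, -0.5]
width: 0.0874
finger_force: 0.0
```

Emit:
play_rows --pt "0 0 0" --pt "0 0 0" --pt "0 0 0" --pt "0 0 0" --pt "0 0 0" --pt "0 0 0" --turn '[0,0,0,0,0,0]' --jaw 0 --force 40

```text
time_s: 13.5
tcp_pos: [0.6226, -0.2372, 0.0221]
tcp_rot: [0.851, 0.525, -0.0, 0.0]
wrist_force: [0.3, -1.0, 0.7]
width: 0.0555
finger_force: 40.0
```

```bash
python3 d.py .6223 -.2375 .022 1.107
```

```text
t 13.5 pos [ 0.6226 -0.2372  0.0221] phi 1.1059 zax [ 0. -0. -1.] w 0.0555 F [ 0.3 -1.   0.7] q [ 0.64  0.55 -0.41  1.6   0.24  1.05 -0.31]
shift cm (tool axes now) [-0.04 -0.01  0.01] turn -0.001
```

Emit:
play_rows --pt "0 0 -1" --pt "0 0 -2" --pt "0 0 -2" --pt "0 0 -2" --pt "0 0 -2" --pt "0 0 -2" --pt "0 0 -2" --pt "0 0 -1" --pt "0 0 0" --pt "0 0 0" --turn '[0,0,0.112,0.112,0.112,0.112,0.112,0.112,0.112,0.112]'

```text
time_s: 14.5
tcp_pos: [0.6226, -0.237, 0.163]
tcp_rot: [0.995, 0.103, 0.0, 0.0]
wrist_force: [-0.5, -0.1, -1.7]
width: 0.0555
finger_force: 40.0
```

Emit:
play_rows --pt "0 -2 0" --pt "0.05 -3 0" --pt "0.05 -3 0" --pt "0.05 -3 0" --pt "0.05 -3 0" --pt "0.05 -3 0" --pt "0.05 -3 0" --pt "0.05 -3 0" --pt "0.05 -3 0" --pt "0.05 -3 0" --pt "0.05 -3 0" --pt "0 -3 0" --pt "0 -1.7 0" --pt "0 0 0" --pt "0 0 0" --turn '[0,0,0,0,0,0,0,0,0,0,0,0,0,0,0]'

```text
time_s: 16.0
tcp_pos: [0.5505, 0.1229, 0.1621]
tcp_rot: [0.994, 0.106, -0.0, 0.0]
wrist_force: [-0.9, -0.3, -1.9]
width: 0.0551
finger_force: 40.0
```

```bash
python3 d.py .551 .1235 .06 .21; python3 - <<'E'
from fit import *
o=[]
for n in("side","top"):
    im=manip.read_camera(n)[:,:,::-1].copy()
    c=proj(n,[.551,.1235,.13])[0].astype(int)
    l=manip.masks_of(n,"pack");print(n,c,[(round(a["conf"],2),np.round(a["extent"]),int(a["pixels"].sum())) for a in l])
    o.append(cv2.resize(im[c[1]-50:c[1]+50,c[0]-50:c[0]+50],(400,400),interpolation=cv2.INTER_CUBIC))
cv2.imwrite("pics/c.png",np.hstack(o))
E
```

```text
t 16.0 pos [0.5505 0.1229 0.1621] phi 0.212 zax [-0.    -0.001 -1.   ] w 0.0551 F [-0.9 -0.3 -1.9] q [ 0.17  0.21 -0.49  1.73  0.11  1.22 -1.71]
shift cm (tool axes now) [ 0.06 -0.06 10.21] turn 0.002
side [265 156] [(0.95, array([241., 145.,  45.,  21.]), 461), (0.64, array([226., 255.,  29.,  23.]), 647)]
top [224 180] [(0.68, array([368., 202.,  40.,  35.]), 799), (0.19, array([275., 231.,  20.,  19.]), 219)]
```

View pics/c.png

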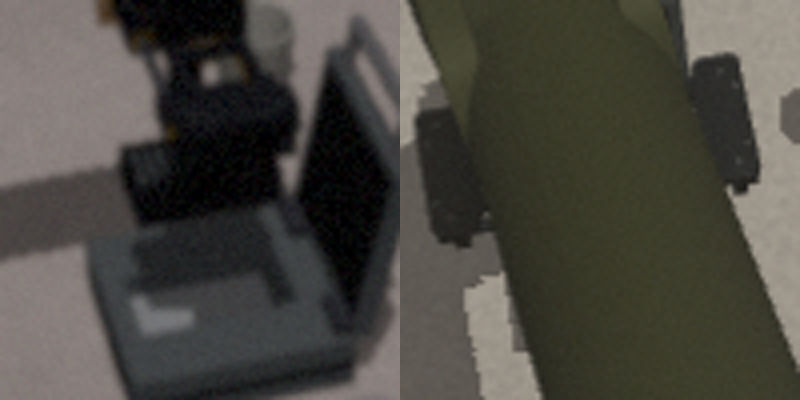

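The left crop shows the pack held level above the open bay, its left end at about (125,180), with the bay mouth at about (200,270) and the display standing clear at (350,170). The right crop is blocked by the arm. I'll check how the pack sits along its length.

```bash
python3 - <<'E'
from fit import *
im=manip.read_camera("side");m=mask("side","pack");s=manip.sense()["tcp_pos"]
z=s[2]-.0079-.0142 # bottom
c=np.cos(.212);sn=np.sin(.212)
ys,xs=np.where(m>0);print("mask",xs.min(),xs.max(),ys.min(),ys.max())
for d in(-.004,0,.004):
    r=render("side",pack_parts([s[0]+d*c,s[1]+d*sn,.212],z));yy,xx=np.where(r>.5)
    print(d,xx.min(),xx.max(),yy.min(),yy.max(),"miss",((m>0)&(r<.5)).sum())
cost=lambda d:(((m>0)&(render("side",pack_parts([s[0]+d*c,s[1]+d*sn,.212],z))<.5)).sum())
# column profiles at left and right ends
print("m cols",[(int(x),int((m[:,x]>0).sum())) for x in list(range(238,252))+list(range(276,290))])
for d in(-.004,-.002,0,.002,.004):
    r=render("side",pack_parts([s[0]+d*c,s[1]+d*sn,.212],z));print(d,[round(float(r[:,x].sum()),1) for x in list(range(238,252))+list(range(276,290))])
E
```

```text
mask 245 285 141 163
-0.004 243 284 136 164 miss 4
0 245 286 136 164 miss 3
0.004 246 287 136 164 miss 29
m cols [(238, 0), (239, 0), (240, 0), (241, 0), (242, 0), (243, 0), (244, 0), (245, 8), (246, 13), (247, 15), (248, 19), (249, 21), (250, 22), (251, 22), (276, 12), (277, 12), (278, 12), (279, 12), (280, 12), (281, 11), (282, 11), (283, 11), (284, 10), (285, 8), (286, 0), (287, 0), (288, 0), (289, 0)]
-0.004 [0.0, 0.0, 0.0, 0.0, 0.0, 4.4, 10.9, 13.7, 16.6, 19.5, 22.4, 23.2, 23.2, 23.2, 23.0, 22.9, 22.9, 22.5, 20.4, 18.0, 15.6, 13.3, 10.9, 3.6, 0.0, 0.0, 0.0, 0.0]
-0.002 [0.0, 0.0, 0.0, 0.0, 0.0, 0.0, 7.1, 11.8, 14.6, 17.4, 20.2, 22.9, 23.2, 23.2, 22.9, 22.9, 22.9, 22.9, 21.5, 19.3, 17.2, 15.0, 12.8, 10.6, 1.2, 0.0, 0.0, 0.0]
0 [0.0, 0.0, 0.0, 0.0, 0.0, 0.0, 0.6, 9.0, 12.3, 15.2, 18.1, 20.9, 23.2, 23.2, 23.0, 23.0, 22.9, 22.9, 22.9, 21.0, 18.8, 16.6, 14.2, 12.0, 8.7, 0.0, 0.0, 0.0]
0.002 [0.0, 0.0, 0.0, 0.0, 0.0, 0.0, 0.0, 4.6, 11.0, 13.6, 16.4, 19.1, 21.8, 23.3, 22.9, 22.9, 23.0, 22.9, 22.9, 22.5, 20.4, 18.2, 16.1, 13.9, 11.7, 6.2, 0.0, 0.0]
0.004 [0.0, 0.0, 0.0, 0.0, 0.0, 0.0, 0.0, 0.0, 6.9, 11.5, 14.2, 17.0, 19.8, 22.4, 23.0, 23.0, 23.0, 23.0, 22.9, 22.9, 22.1, 19.9, 17.8, 15.4, 13.1, 10.9, 3.6, 0.0]
```

Emit:
play_rows --pt "0.08 -0.06 1" --pt "0 0 2" --pt "0 0 2" --pt "0 0 2" --pt "0 0 1" --pt "0 0 1" --pt "0 0 0" --pt "0 0 0" --pt "0 0 0" --turn '[0,0,0,0,0,0,0,0,0]'

```text
time_s: 17.2
tcp_pos: [0.5525, 0.1237, 0.073]
tcp_rot: [0.995, 0.105, 0.001, -0.0]
wrist_force: [1.3, 0.8, -2.1]
width: 0.0553
finger_force: 40.0
```

```bash
python3 d.py .551 .1235 .049 .21
```

```text
t 17.2 pos [0.5525 0.1237 0.073 ] phi 0.2098 zax [ 0.002  0.    -1.   ] w 0.0553 F [ 1.3  0.8 -2.1] q [ 0.15  0.3  -0.48  1.82  0.16  1.05 -1.75]
shift cm (tool axes now) [-0.15 -0.01  2.4 ] turn -0.0
```

Emit:
play_rows --pt "-0.12 0 0.2" --pt "0 0 0.3" --pt "0 0 0.3" --pt "0 0 0.2" --pt "0 0 0" --turn '[0,0,0,0,0]'

```text
time_s: 17.7
tcp_pos: [0.5502, 0.1231, 0.0615]
tcp_rot: [0.994, 0.105, -0.0, 0.0]
wrist_force: [-0.8, 0.1, -2.9]
width: 0.0556
finger_force: 40.0
```

Emit:
play_rows --pt "0 0 0.3" --pt "0 0 0.3" --pt "0 0 0.3" --pt "0 0 0.3" --pt "0 0 0.1" --pt "0 0 0" --turn '[0,0,0,0,0,0]'

```text
time_s: 18.3
tcp_pos: [0.5503, 0.1232, 0.0487]
tcp_rot: [0.995, 0.105, -0.0, 0.0]
wrist_force: [-0.9, 0.0, -3.2]
width: 0.0554
finger_force: 40.0
```

Emit:
play_rows --pt "0 0 0" --pt "0 0 0" --pt "0 0 0" --pt "0 0 -2" --pt "0 0 -2" --pt "0 0 -2" --pt "0 0 0" --turn '[0,0,0,0,0,0,0]' --jaw 0.85

```text
time_s: 19.0
tcp_pos: [0.5529, 0.124, 0.1123]
tcp_rot: [0.994, 0.105, 0.003, -0.0]
wrist_force: [0.1, -0.0, -1.0]
width: 0.0744
finger_force: 0.0
```

Emit:
play_rows --pt "0 0 0" --pt "0 0 0" --pt "0 0 0" --pt "0 0 0" --pt "0 0 0" --pt "0 0 0" --pt "0 0 0" --turn '[0,0,0,0,0,0,0]' --jaw 0 --force 10

```text
time_s: 19.7
tcp_pos: [0.5505, 0.1233, 0.1089]
tcp_rot: [0.995, 0.105, -0.0, 0.0]
wrist_force: [0.3, 0.7, -0.5]
width: 0.0261
finger_force: 0.0
```

```bash
python3 d.py .551 .1235 .056 .21; python3 - <<'E'
from h import *
n="side";im=manip.read_camera(n)[:,:,::-1]
c=proj(n,[.551,.1235,.07])[0].astype(int)
print([(np.round(s["point"],1).tolist(),round(s["conf"],2)) for s in manip.spot_point(n,"pack_top")],proj(n,[.551,.1235,.055]))
cv2.imwrite("pics/d.png",cv2.resize(im[c[1]-45:c[1]+45,c[0]-50:c[0]+50],(600,540),interpolation=cv2.INTER_CUBIC))
E
```

```text
t 19.7 pos [0.5505 0.1233 0.1089] phi 0.2098 zax [-0. -0. -1.] w 0.0261 F [ 0.3  0.7 -0.5] q [ 0.16  0.26 -0.49  1.79  0.14  1.12 -1.73]
shift cm (tool axes now) [ 0.06 -0.01  5.29] turn -0.0
[([267.5, 179.9], 0.57), ([310.5, 236.9], 0.49), ([311.1, 124.9], 0.41)] [[265.35828797 176.06129235]]
```

View pics/d.png

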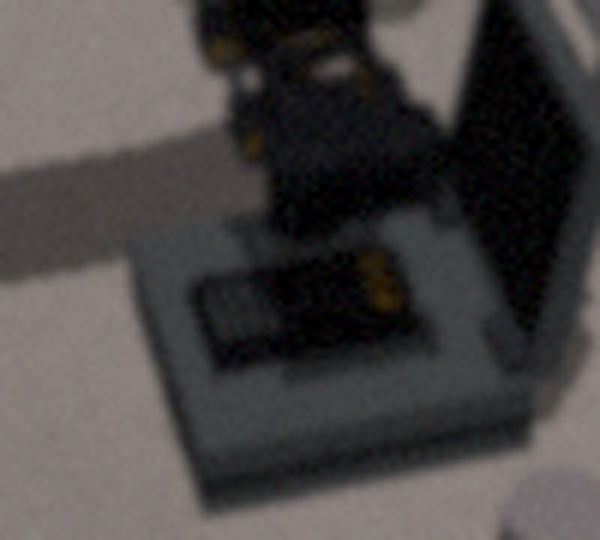

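The picture shows the pack seated in the bay mouth at about (305,305), contacts towards the hinge at (380,280), still a little proud. Now I'll press it down.

Emit:
play_rows --pt "0.05 0 1" --pt "0 0 1" --pt "0 0 1" --pt "0 0 1" --pt "0 0 0.5" --pt "0 0 0.3" --pt "0 0 0.1" --pt "0 0 0.1" --pt "0 0 0.1" --pt "0 0 0.1" --pt "0 0 0.1" --pt "0 0 0" --turn '[0,0,0,0,0,0,0,0,0,0,0,0]'

```text
time_s: 21.0
tcp_pos: [0.5509, 0.1233, 0.056]
tcp_rot: [0.995, 0.105, -0.0, 0.0]
wrist_force: [-0.1, -0.2, 0.8]
width: 0.0005
finger_force: 0.0
```

Emit:
play_rows --pt "0 0 0.1" --pt "0 0 0.1" --pt "0 0 0.1" --pt "0 0 0.1" --pt "0 0 0.1" --pt "0 0 0.1" --pt "0 0 0.1" --pt "0 0 0.1" --pt "0 0 0.1" --pt "0 0 0.1" --turn '[0,0,0,0,0,0,0,0,0,0]'

```text
time_s: 22.0
tcp_pos: [0.5513, 0.1234, 0.0477]
tcp_rot: [0.995, 0.105, 0.0, 0.0]
wrist_force: [-4.0, -1.3, 10.3]
width: 0.0005
finger_force: 5.4
```

Emit:
play_rows --pt "0 0 0.1" --pt "0 0 0.1" --pt "0 0 0.1" --pt "0 0 0.1" --pt "0 0 0.1" --pt "0 0 0.1" --pt "0 0 0" --turn '[0,0,0,0,0,0,0]'

```text
time_s: 22.7
tcp_pos: [0.5514, 0.1235, 0.0451]
tcp_rot: [0.995, 0.105, 0.0, 0.001]
wrist_force: [-12.3, -3.5, 31.9]
width: 0.0003
finger_force: 16.3
```

The hard stop was reached (z = 45.1 mm, 32 N). I'll retract and check.

Emit:
play_rows --pt "0 0 -1" --pt "0 0 -2" --pt "0 0 -3" --pt "0 0 -4" --pt "0 0 -4" --pt "-2 0 -2" --pt "-4 0 0" --pt "-3 0 0" --pt "0 0 0" --pt "0 0 0" --turn '[0,0,0,0,0,0,0,0,0,0]'

```text
time_s: 23.7
tcp_pos: [0.4632, 0.1044, 0.2004]
tcp_rot: [0.995, 0.105, 0.001, 0.0]
wrist_force: [0.2, -0.7, -0.0]
width: 0.0007
finger_force: 0.0
```

```bash
python3 d.py .551 .1235 .056 .21; python3 - <<'E'
from fit import *
n="side";im=manip.read_camera(n)[:,:,::-1]
l=manip.masks_of(n,"viewer");m=l[0]["pixels"].astype(np.float32)
best=min((np.abs(render(n,viewer_parts([.561,.1257,.209,t]))-m).sum()/m.sum(),t) for t in np.arange(1.4,2.1,.02));print(l[0]["extent"],best)
print([(k,[(np.round(s["point"],1).tolist(),round(s["conf"],2)) for s in manip.spot_point(n,k)]) for k in("pack_top","display_handle")])
for t in(1.57,1.74,1.92): print(t,proj(n,viewer_parts([.561,.1257,.209,t])[2].mean(0)))
c=proj(n,[.551,.1235,.07])[0].astype(int)
cv2.imwrite("pics/e.png",cv2.resize(im[c[1]-60:c[1]+40,c[0]-50:c[0]+60],(660,600),interpolation=cv2.INTER_CUBIC))
E
```

```text
t 23.7 pos [0.4632 0.1044 0.2004] phi 0.2095 zax [ 0.002 -0.001 -1.   ] w 0.0007 F [ 0.2 -0.7 -0. ] q [ 0.23 -0.02 -0.5   1.89 -0.01  1.28 -1.62]
shift cm (tool axes now) [ 8.96 -0.05 14.46] turn -0.0
[237.1, 110.8, 79.0, 103.4] (np.float32(0.16542985), np.float64(1.7400000000000002))
[('pack_top', [([265.0, 181.7], 0.72)]), ('display_handle', [])]
1.57 [[299.57404866 122.90400109]]
1.74 [[310.18977756 122.23185033]]
1.92 [[320.66079633 123.2496834 ]]
```

View pics/e.png

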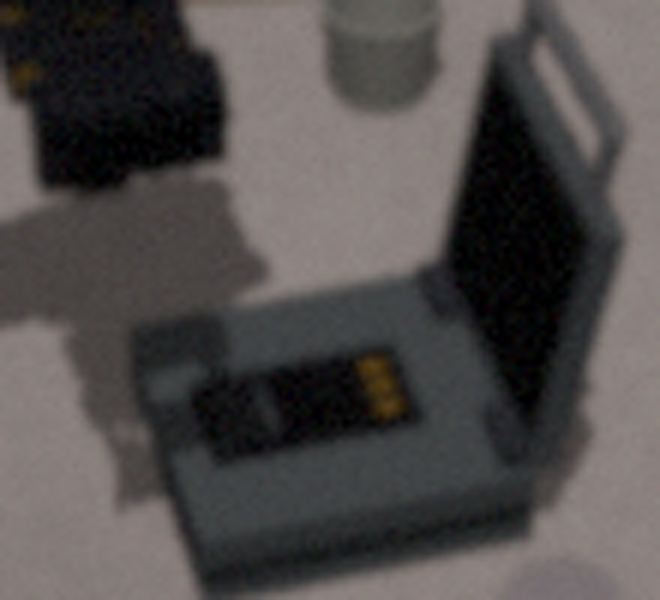

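The pack lies flush in the deck at about (300,405), the display stands at roughly 1.74 rad, and the gripper is clear at (120,130).

```bash
python3 -c "
from station import manip
print(manip.hand_in())"
```

```text
the job is handed in; nothing more can be done
None
```

I handed the job in at about 24 s: the display stands at about 100° (1.74 rad measured) and the battery pack is pressed to the bay's hard stop, flush with the deck; no bystander was touched as far as I could tell, and no verdict came back.

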